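Square up the plywood blanks and hold the pressing batten over them

ROBOT

A 6-joint arm with a two-finger parallel gripper is mounted at the origin on a cart in front of the work surface, level with it; the furniture and walls round the work are solid. World frame = base frame: x ahead of the robot, y to its left, z up, the work surface at z = 0. Lengths are in m, angles in rad, forces in N, time in s.
With the tool pointing down it reaches from about 0.425 to 0.95 m from the base axis. Payload 3.5 kg.
Tool frame: the origin (TCP) lies midway between the tips of the shut fingers; the grasp point (between the pads) lies 19 mm behind it (ctrl.pinch_z is the distance from the TCP to the grasp point, in m); z points along the fingers, y is the line along which they close (so a half turn about z gives the same grasp; the last joint's range is limited). The gripper opens to 85 mm and grips with 20 to 120 N. Pads are 22 mm wide; open, the fingers measure 114 mm over their backs; the gripper's body (76 mm by 85 mm) begins 54 mm behind the grasp point. The pads swing forward as they close: fully open they stand 13 mm farther back than shut.
Start: joints at [1.023, 0.286, 1.577, -0, 1.279, -0.15], TCP at [0.261, 0.622, 0.231] pointing down, gripper open.
Joint ranges: [-2.77, 2.77], [-0.9, 2.22], [0.21, 2.48], [-1.53, 4.67], [0.24, 2.81], [-2.84, 2.84]. Speed limits (rad/s): [2.79, 2.79, 3.14, 3.14, 3.14, 3.14].

INTERFACE

Orientations are given as a unit quaternion [x, y, z, w].
In Python, from plant import get_state, viewer, sign_off, ctrl gives the robot as it stands. The module is installed in compiled form; this text tells all that it offers.
- The arm moves only by the shell command python3 -m handwheel 'ROWS' [FORCE]. ROWS is JSON, a list that holds one entry, the list of rows, each a list of 5 numbers: the finger opening in m, from 0 to 0.0854, then the shift along the tool's x, y, z in m, then the turn about the tool's z in degrees. In form: [[[claw, x, y, z, spin], ...]]. A call has 1 to 12 rows; each row shifts and turns the commanded pose from where the row before left it, along the tool's axes as they then stand; what a row does not reach is not made up. A row lasts 1/12 s, in which the tool goes at most 41.7 mm and 7.16 degrees, less where a joint would pass 70% of its speed; a pose out of reach is approached as far as the arm can. A call is refused whole if a number of a shift passes 0.0417 or a number of a turn 7.16, either way. A call with a gripper value outside its range is refused whole. The fingers move at their own pace and stop on an object; FORCE is the grip in N (left out, the last holds). Time passes only in rows, so rows that do not move let the fingers close. It gives the time, the measured TCP pose, the force, the opening and the grip force at its end, in the units of the state.
- get_state(): the state, without advancing time (a new reading comes with each control period).
- viewer.read_camera(name): name is "scene" or "top" or "wrist"; returns the picture (400x640x3 uint8, blue, green, red); there is no depth.
- viewer.camera_params(name): a dict with "fov_y" (degrees; the focal length in pixels is half the picture's height over the tangent of half this angle, whatever the lens; pixels are square), "cx", "cy" (the principal point, pixels), "xyz" and "attitude" of the camera in the world; the wrist camera has in their place "hand_eye" (4x4, takes a point from camera to tool coordinates, whose origin is the TCP and whose axes are the flange's). Camera axes: x right, y up, looking along -z (the intrinsics and any distortion apply to the point x, -y, -z); pixel columns grow to the right and rows downward; lengths in m; the calibration is good to about 2 mm. A picture is of the moment at which its call begins: read the wrist's pose just before it. camera_params takes no time and is no camera call.
- sign_off(): hands the job in; it is judged then, once.
Trained networks look in the newest picture that a camera, given by its name, has taken for a name from the list of things; names that differ only in an ending like _2 or _b are one class to them, and where a whole thing is asked for, a point or a joint stands for the part that bears it (a point fixed in the world has none). Each returns a list of dicts, best first, with "confidence" (0 to 1); they miss things now and then, are a little off and sometimes report something else, mostly with a low value. They report only what shows in the picture. A call takes as long as a camera call.
- viewer.look_for(camera, name): "extent" ([left, top, width, height] as shares, 0 to 1, of the picture: columns of its width, rows of its height, round what is visible of it).
- viewer.outline_of(camera, name): "mask" (400x640 bool, what is visible of it) and "extent" ([left, top, width, height] as shares, 0 to 1, of the picture: columns of its width, rows of its height, round what is visible of it).
- viewer.pinpoint(camera, name): "xy" ([column, row] as shares, 0 to 1, of the picture: columns of its width, rows of its height: a listed point, or the origin of a listed thing).
The state is a dict: "time": time; "qpos": joint angles; "dq": joint speeds; "joint_efforts": joint torques, N m; "eef_pos": TCP position; "tcp_rot": TCP orientation; "contact_force": force on the tool from outside, world axes, zero at the start; "wrist_torque": the same for the moment, N m; "opening": opening from 0.0 (shut) to 1.0 (fully open); "finger_force": force on a finger pad.
Only numpy, scipy, OpenCV 4.12 (cv2) and the standard library are available. Lean on these libraries where they do the work, as an engineer would, in place of code of your own. Each camera call takes 0.05 s, during which the arm holds its last target. There are 200 camera calls.

TASK

Tap the three plywood blanks lying in the gluing jig square, so that all three sit flush against both its back fence and its end stop. Then pick up the pine batten, lift it over the block plane and hold it about one centimetre above the stack, centred on it, level and lengthwise along it, never touching the blanks with it, so that I can slip a sheet of paper in between. Finish while still holding it there in the gripper, motionless; leave the plane, the bottle, the can of brushes and the tape measure where they are.

Things in the scene. Friction and masses are not known exactly. Their poses are not given: they have to be found in the camera images.
- jig: gluing jig, fixed to the table: plywood base board 69 x 155 mm, 12 mm thick, with a back fence and an end stop screwed on it. Origin on the table, under the middle of the squared stack; x runs away from the robot toward the back fence, y along the blanks' length. The board reaches x -20 to +49 and y -91 to +64 mm, so squared blanks overhang it by 5 to 6 mm on its open sides -x and +y: push them from there, fingertips lower than the lowest blank
- back_fence (a point): point on the jig: top edge of the back fence's inner face, which lies at jig x = +25 mm; the fence is a strip along jig y (y -53 to +64 mm), 22 mm thick, its top at z = 36 mm
- end_stop (a point): point on the jig: top edge of the end stop's inner face, which lies at jig y = -70 mm; the stop is a strip along jig x (x -20 to +23 mm), 18 mm thick, its top at z = 36 mm
- seat (a point): point on the jig: the centre of the base board's upper face where a blank touches both fence and stop (the place of the lowest squared blank's origin), z = 12 mm
- stack_top (a point): point on the jig: centre of the upper face of the stack once it is squared, z = 39 mm (27 mm above the board, 3 mm above the tops of the fence and the stop); axes as the jig's
- chair_frame (a point): obstacle, fixed: upturned chair frame right of the work; this point is the middle of its hoop, 43 mm high. Three legs rise from the hoop to 0.46 m; in mm from this point (x, y) their tops are at -220, -40, at -230, +125 and at +185, +195, leaning outward from feet about 100 mm nearer to it. An arm that starts on the far side must lean back or rise before it swings past them
- ply_1: flat plywood blank, 50 x 140 x 9 mm (x, y, z), 40 g; origin at the centre of its underside, y along its length. The lowest of three lying on one another in the jig, each a little askew (up to 20 mm off and up to 0.06 rad turned) at the start
- ply_2: flat plywood blank, 50 x 140 x 9 mm (x, y, z), 40 g; origin at the centre of its underside, y along its length. The middle of three lying on one another in the jig, each a little askew (up to 20 mm off and up to 0.06 rad turned) at the start
- ply_3: flat plywood blank, 50 x 140 x 9 mm (x, y, z), 40 g; origin at the centre of its underside, y along its length. The uppermost of three lying on one another in the jig, each a little askew (up to 20 mm off and up to 0.06 rad turned) at the start
- batten: loose pine batten lying on the table nearer the robot than the block plane, 40 x 155 x 40 mm (x, y, z), 80 to 170 g; origin at the centre of its underside, y along its length (either way round will do). It is 10 mm narrower and 15 mm longer than the blanks
- block_plane: small iron block plane, 44 x 155 x 55 mm high, lying roughly along y between the batten and the jig; origin at the centre of its underside, y along its length; leave alone
- glue_bottle: white glue bottle with a red cap, standing at the left side of the table, 59 mm across, 183 mm high; origin at the centre of its underside; leave alone
- brush_jar: tin can with brushes in it, standing at the left side of the table, 74 mm across, 214 mm high with the brushes; origin at the centre of its underside; leave alone
- tape_measure: yellow tape measure, 81 x 86 x 35 mm, right of the batten; origin at the centre of its underside; leave alone

How it is judged:
On the way, in this order (a step that is already met when the one before it is completed fails the run):
1. the three blanks are square: all flush against the back fence and the end stop (horizontal distance between each of ply_1, ply_2, ply_3 and seat below 0.004 m and angle between the y axis of each of ply_1, ply_2, ply_3 and the y axis of jig, either way round below 0.03 rad), for 0.2 s.
2. the batten is lifted by the gripper above the height of the block plane (underside higher than 60 mm) (height (world z) of batten above 0.06 m and contact force between batten and the fingers above 0.5 N), for 0.2 s.
At the end, for the whole second after the job is handed in: Blanks within 4 mm and 0.03 rad of flush against fence and stop; gripper holding the batten still (under 10 mm/s), underside 3 to 20 mm above the stack, centred within 7 mm, parallel and level within 0.07 rad, touching neither blanks nor jig (all of step 1 and horizontal distance between batten and stack_top below 0.007 m and angle between the y axis of batten and the y axis of jig, either way round below 0.07 rad and angle between batten's own z axis and vertical below 0.07 rad and z of batten in the frame of stack_top between 0.003 and 0.02 m and contact force between batten and the fingers above 0.5 N and linear speed of batten below 0.01 m/s and contact force between batten and ply_1 below 0.05 N and contact force between batten and ply_2 below 0.05 N and contact force between batten and ply_3 below 0.05 N and contact force between batten and jig below 0.05 N); the arm keeps its last pose, push and grip.
It fails at once if the batten touches a blank with more than 1 N (contact force between batten and ply_1 above 1 N or contact force between batten and ply_2 above 1 N or contact force between batten and ply_3 above 1 N).
It fails at once if the block plane is moved more than 15 mm (distance of block_plane from where it was at the start of the episode above 0.015 m).
It fails at once if the glue bottle is moved more than 15 mm (distance of glue_bottle from where it was at the start of the episode above 0.015 m).
It fails at once if the can of brushes is moved more than 15 mm (distance of brush_jar from where it was at the start of the episode above 0.015 m).
It fails at once if the tape measure is moved more than 15 mm (distance of tape_measure from where it was at the start of the episode above 0.015 m).
It also fails if it takes over 72 s, if anything falls off the work surface, if the arm or the gripper's body presses on something with over 40 N, if the wrist force passes 120 N, or if a joint passes its speed limit or range.

## Working session

There is one attempt and no reset: what is moved stays moved. The work goes in short steps, Python scripts to look and compute and a shell command to move; the robot and the scene stay as the last step left them, time stands still between calls to the robot, and variables do not carry over. Pictures are saved under pics/ and viewed, at most 10 in all, crops included, and the job is handed in when it is done.

```bash
mkdir -p pics
cat > h.py <<'E'
import numpy as np, cv2
from scipy.spatial.transform import Rotation as R
from plant import get_state, viewer, ctrl
def cam(n):
    p=viewer.camera_params(n); f=200/np.tan(np.radians(p['fov_y'])/2)
    if n=='wrist':
        s=get_state(); T=np.eye(4); T[:3,:3]=R.from_quat(s['tcp_rot']).as_matrix(); T[:3,3]=s['eef_pos']
        M=T@np.array(p['hand_eye'])
    else:
        M=np.eye(4); a=np.array(p['attitude']); M[:3,:3]=a if a.shape==(3,3) else R.from_quat(a).as_matrix(); M[:3,3]=p['xyz']
    return f,p['cx'],p['cy'],M
def ray(c,u,v,z):
    f,cx,cy,M=c; d=M[:3,:3]@np.array([(u-cx)/f,-(v-cy)/f,-1]); o=M[:3,3]; return o+d*(z-o[2])/d[2]
def proj(c,P):
    f,cx,cy,M=c; q=M[:3,:3].T@(np.array(P)-M[:3,3]); return np.array([cx-f*q[0]/q[2],cy+f*q[1]/q[2]])
E
python3 - <<'E'
from h import *
print(viewer.camera_params('top'));print(viewer.camera_params('wrist'))
s=get_state();print(s)
im=[viewer.read_camera(n) for n in('top','scene','wrist')]
for n,i in zip(('top','scene','wrist'),im): cv2.imwrite(f'pics/{n}0.png',i)
c=cam('top')
for n,z in [('jig',0),('back_fence',.036),('end_stop',.036),('seat',.012),('stack_top',.039),('chair_frame',.043),('ply_1',.012),('batten',0),('block_plane',0),('glue_bottle',0),('brush_jar',0),('tape_measure',0)]:
    for r in viewer.pinpoint('top',n)[:3]:
        u,v=np.array(r['xy'])*[640,400]; print(n,round(r['confidence'],2),round(u),round(v),ray(c,u,v,z).round(4))
E
```

```text
{'fov_y': 50.51471754706494, 'cx': 312.75254936543286, 'cy': 197.7807713810807, 'xyz': array([0.30265345, 0.19249279, 1.19995855]), 'attitude': array([-0.06816083,  0.06386945,  0.71345286, -0.69444929])}
{'fov_y': 67.93027463426094, 'cx': 318.7223187556943, 'cy': 193.5924114760387, 'hand_eye': array([[ 4.87664194e-04,  9.51443799e-01,  3.07822123e-01,
         7.93134249e-02],
       [ 9.99999879e-01, -4.83843962e-04, -8.87324045e-05,
         1.28836293e-03],
       [ 6.45139799e-05,  3.07822130e-01, -9.51443920e-01,
        -1.42756166e-01],
       [ 0.00000000e+00,  0.00000000e+00,  0.00000000e+00,
         1.00000000e+00]])}
{'time': 0.0, 'qpos': array([ 1.02302402e+00,  2.87185478e-01,  1.57818078e+00, -7.88347221e-06,
        1.27857808e+00, -1.49988197e-01]), 'dq': array([-0.00127889,  0.00138851,  0.00124275, -0.00047581,  0.0008256 ,
       -0.00018945]), 'joint_efforts': array([ 8.76889976e-05, -4.05957699e+01, -2.92638570e+01, -8.91631430e-05,
        5.60696237e-03, -9.05798103e-07]), 'eef_pos': array([0.26110195, 0.62174659, 0.22993191]), 'tcp_rot': array([ 1.97582097e-
[... 445 characters left out ...]
.036 ]
end_stop 0.54 214 227 [0.4486 0.4711 0.036 ]
seat 0.65 307 169 [0.6135 0.212  0.012 ]
stack_top 0.76 307 170 [0.6035 0.2099 0.039 ]
chair_frame 0.74 352 255 [0.3608 0.0946 0.043 ]
chair_frame 0.73 304 170 [0.602  0.2183 0.043 ]
chair_frame 0.57 427 188 [ 0.5414 -0.1222  0.043 ]
ply_1 0.62 302 173 [0.6011 0.2267 0.012 ]
ply_1 0.59 302 173 [0.5999 0.2247 0.012 ]
batten 0.69 290 247 [0.3906 0.2632 0.    ]
block_plane 0.98 307 211 [0.4926 0.2137 0.    ]
glue_bottle 0.75 213 225 [0.4601 0.4824 0.    ]
glue_bottle 0.33 309 212 [0.4877 0.2087 0.    ]
brush_jar 0.71 201 184 [0.5781 0.5189 0.    ]
tape_measure 0.69 356 255 [0.3639 0.0784 0.    ]
tape_measure 0.55 304 170 [0.612  0.2213 0.    ]
```

Run:
```python
import cv2
i=cv2.imread('pics/top0.png')[110:320,170:470]; cv2.imwrite('pics/a.png',cv2.resize(i,None,fx=2.66,fy=2.66,interpolation=2))
```

```text
(no output)
```

View pics/a.png

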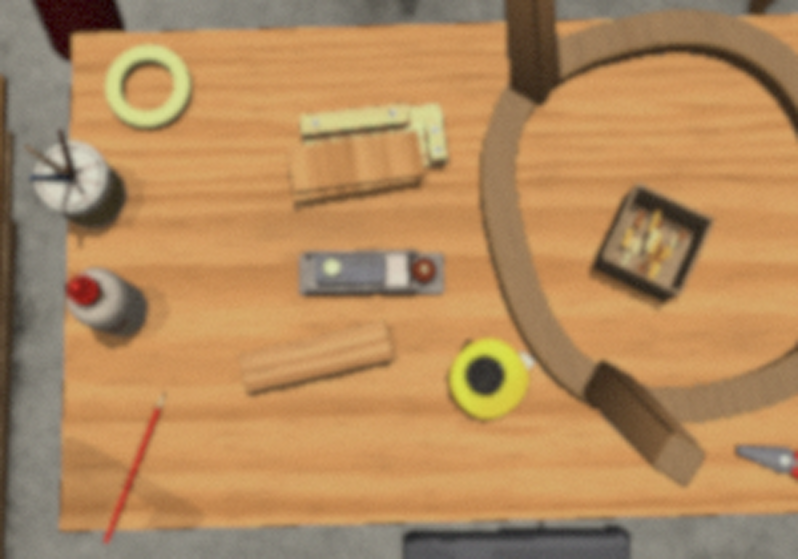

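View pics/scene0.png

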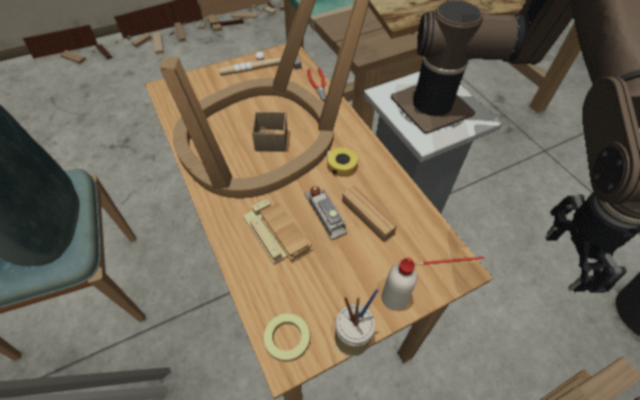

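The top view shows the jig with a skewed stack at about (305,168), the plane at (310,213), the batten at (290,247), turned roughly 10°, and the tape at (354,252). The bottle and jar are at the left. The arm starts from the left side, clear of the chair, so I'll rise and go above the jig.

```bash
python3 -m handwheel '[[[0.085,0,0,-0.025,-5.7],[0.085,0,0,-0.025,-5.7],[0.085,0,0,-0.02,-5.7],[0.085,0,0,-0.01,-5.7]]]'; python3 -m handwheel '[[[0.085,-0.02,-0.025,0,0],[0.085,-0.025,-0.031,0,0],[0.085,-0.025,-0.032,0,0],[0.085,-0.025,-0.032,0,0],[0.085,-0.025,-0.032,0,0],[0.085,-0.025,-0.032,0,0],[0.085,-0.025,-0.032,0,0],[0.085,-0.025,-0.032,0,0],[0.085,-0.025,-0.032,0,0],[0.085,-0.025,-0.032,0,0],[0.085,-0.025,-0.032,0,0],[0.085,-0.025,-0.032,0,0]]]'
python3 -m handwheel '[[[0.085,-0.01,-0.015,0,0],[0.085,-0.005,-0.005,0,0],[0.085,0,0,0,0],[0.085,0,0,0,0]]]'
python3 - <<'E'
from h import *
s=get_state();print(s['eef_pos'],s['tcp_rot'],s['qpos'],s['contact_force'])
c=cam('wrist');i=viewer.read_camera('wrist');cv2.imwrite('pics/w1.png',i);np.savez('pics/w1.npz',M=c[3])
for n,z in [('jig',0),('back_fence',.036),('end_stop',.036),('seat',.012),('stack_top',.039),('block_plane',0),('ply_1',.012)]:
    for r in viewer.pinpoint('wrist',n)[:3]:
        u,v=np.array(r['xy'])*[640,400]; print(n,round(r['confidence'],2),round(u),round(v),ray(c,u,v,z).round(4))
E
```

```text
time: 1.08
eef_pos: [0.262, 0.6232, 0.3154]
tcp_rot: [-0.003, 1.0, 0.002, 0.001]
contact_force: [0.1, -0.2, 1.0]
opening: 0.993
finger_force: 0.0
time: 2.08
eef_pos: [0.5574, 0.2446, 0.3116]
tcp_rot: [-0.0, 1.0, 0.0, 0.0]
contact_force: [0.3, 0.5, -0.4]
opening: 0.996
finger_force: 0.0
time: 2.42
eef_pos: [0.5711, 0.227, 0.3113]
tcp_rot: [-0.0, 1.0, 0.0, -0.0]
contact_force: [0.2, -0.1, 0.6]
opening: 0.995
finger_force: 0.0
[0.57112239 0.22697499 0.31127377] [-1.24911742e-04  9.99999908e-01  3.16916514e-04 -2.62244866e-04] [ 2.13053172e-01  1.04482907e-01  1.64193504e+00  7.41715392e-04
  1.39555345e+00 -1.35812243e+00] [ 0.23508968 -0.09005764  0.56299923]
back_fence 0.94 313 201 [0.6397 0.2194 0.036 ]
end_stop 0.82 260 192 [0.6249 0.1423 0.036 ]
end_stop 0.67 350 22 [0.403  0.2675 0.036 ]
end_stop 0.29 503 158 [0.5744 0.4919 0.036 ]
seat 0.69 312 182 [0.6157 0.2187 0.012 ]
stack_top 0.58 308 185 [0.6138 0.2136 0.039 ]
block_plane 0.8 307 91 [0.4835 0.2114 0.    ]
block_plane 0.58 215 2 [0.3719 0.0908 0.    ]
ply_1 0.86 315 168 [0.5936 0.2235 0.012 ]
ply_1 0.66 315 178 [0.6106 0.2223 0.012 ]
```

View pics/w1.png

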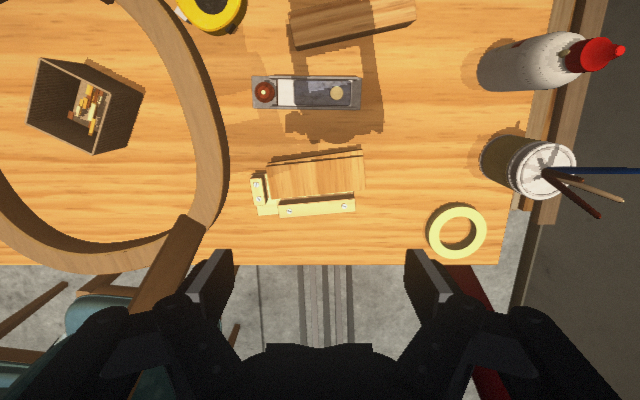

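The wrist view shows the fence running (278,210)–(355,205), the stop at (258,195), and the stack fanned toward the robot (268–365, 150–195). I'll take one closer look.

```bash
python3 -m handwheel '[[[0.085,0.005,-0.003,0.025,0],[0.085,0.005,-0.003,0.03,0],[0.085,0.005,-0.002,0.03,0],[0.085,0.005,-0.002,0.03,0],[0.085,0,0,0.015,0],[0.085,0,0,0,0],[0.085,0,0,0,0]]]'
python3 - <<'E'
from h import *
c=cam('wrist');i=viewer.read_camera('wrist');cv2.imwrite('pics/w2.png',i);np.savez('pics/w2.npz',M=c[3])
for n,z in [('back_fence',.036),('end_stop',.036),('seat',.012),('stack_top',.039),('block_plane',0)]:
    for r in viewer.pinpoint('wrist',n)[:2]:
        u,v=np.array(r['xy'])*[640,400]; print(n,round(r['confidence'],2),round(u),round(v),ray(c,u,v,z).round(4))
p=[proj(c,(x,y,.03)) for x in(.53,.68) for y in(.1,.32)];print(p)
p=np.array(p);a=np.maximum(p.min(0),0).astype(int);b=p.max(0).astype(int)
cr=i[a[1]:b[1],a[0]:b[0]];k=min(800/cr.shape[1],600/cr.shape[0]);print(a,k,cr.shape)
cv2.imwrite('pics/w2c.png',cv2.resize(cr,None,fx=k,fy=k,interpolation=2))
E
```

```text
time: 3.4
eef_pos: [0.551, 0.2164, 0.1807]
tcp_rot: [-0.0, 1.0, -0.0, -0.001]
contact_force: [0.6, 0.1, 0.7]
opening: 0.998
finger_force: 0.0
back_fence 0.78 321 255 [0.6358 0.2208 0.036 ]
end_stop 0.65 249 250 [0.6291 0.1424 0.036 ]
end_stop 0.44 322 259 [0.6401 0.2218 0.036 ]
stack_top 0.58 317 236 [0.6112 0.2159 0.039 ]
stack_top 0.33 312 107 [0.4803 0.2118 0.039 ]
block_plane 0.97 314 108 [0.4823 0.2129 0.    ]
[array([201.0760471 , 158.32904575]), array([420.91052728, 158.53001187]), array([216.71670867, 286.62946692]), array([407.11430711, 286.80448473])]
[201 158] 3.65296803652968 (128, 219, 3)
```

View pics/w2c.png

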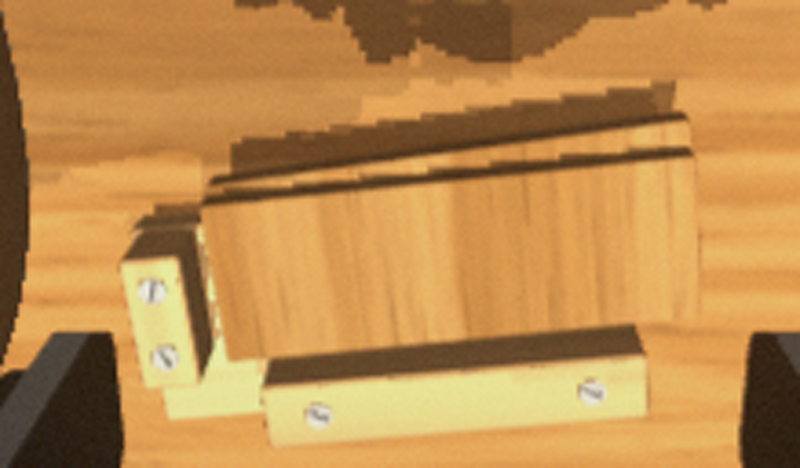

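Run:
```python
from h import *
c=list(cam('wrist'));c[3]=np.load('pics/w2.npz')['M']
def W(x,y,z): return ray(c,201+x/3.653,158+y/3.653,z)
fi=[W(268,386,.036),W(648,355,.036)];fo=[W(275,445,.036),W(645,413,.036)]
st=[W(178,257,.036),W(200,383,.036),W(122,262,.036),W(145,388,.036)]
print(np.round(fi+fo,4));print(np.round(st,4))
d=fi[1]-fi[0];print('fence len',np.linalg.norm(d),'yaw',np.arctan2(-d[0],d[1]))
d2=fo[1]-fo[0];print(np.arctan2(-d2[0],d2[1]))
for a in(st[:2],st[2:]): e=a[1]-a[0];print('stop',np.linalg.norm(e),np.arctan2(e[1],e[0]))
th=np.mean([np.arctan2(-d[0],d[1]),np.arctan2(-d2[0],d2[1])])
ex=np.array([np.cos(th),np.sin(th)]);ey=np.array([-ex[1],ex[0]])
jx=np.mean([p[:2]@ex for p in fi])-.025; jy=np.mean([p[:2]@ey for p in st[:2]])+.070
jy2=np.mean([fi[0][:2]@ey+.053,fi[1][:2]@ey-.064,fo[0][:2]@ey+.053,fo[1][:2]@ey-.064])
print('th',th,'origin stop',ex*jx+ey*jy,'fence',ex*jx+ey*jy2)
o=ex*jx+ey*(jy+jy2)/2
for n,q in [('top',(203,203,.039)),('top',(690,155,.039)),('top',(697,318,.039)),('top',(230,360,.039)),('low',(210,180,.021)),('low',(685,117,.021))]:
    p=W(*q)[:2]-o;print(n,np.round([p@ex*1e3,p@ey*1e3],1))
```

```text
[[0.6461 0.169  0.036 ]
 [0.6355 0.2829 0.036 ]
 [0.6668 0.1702 0.036 ]
 [0.6554 0.2832 0.036 ]]
[[0.6037 0.1448 0.036 ]
 [0.6451 0.1485 0.036 ]
 [0.6053 0.1285 0.036 ]
 [0.6469 0.1318 0.036 ]]
fence len 0.11439508884270604 yaw 0.09312304163952281
0.10050613843805327
stop 0.04158953110073236 0.08942848673378963
stop 0.04169062028614962 0.08069151193662326
th 0.09681459003878803 origin stop [0.61664674 0.21626584] fence [0.61653116 0.21745591]
top [-36.8 -59.8]
top [-38.   77.1]
top [12.6 78. ]
top [ 13.3 -59.8]
low [-37.1 -61.2]
low [-43.3  79.9]
```

The jig measures x = 0.6165, y = 0.217, yaw about 0.093 rad, and the strip sizes match. The blanks are 12–18 mm off the fence and about 9 mm off the stop. I'll align the tool, go down with the fingers spread between plane and stack, and push along +x.

```bash
python3 -m handwheel '[[[0.06,0,0,0.02,-2.7],[0.06,0,0,0.03,-2.7],[0.06,0,0,0.03,0],[0.06,0,0,0.03,0],[0.06,0,0,0.03,0],[0.06,0,0,0.02,0],[0.06,0,0,0.01,0],[0.06,0,0,0.006,0],[0.06,0,0,0.003,0],[0.06,0,0,0,0],[0.06,0,0,0,0]]]'
python3 - <<'E'
from h import *
s=get_state();print(s['eef_pos'],s['contact_force'])
cv2.imwrite('pics/w3.png',viewer.read_camera('wrist'))
E
```

```text
time: 4.62
eef_pos: [0.5528, 0.2166, 0.004]
tcp_rot: [-0.047, 0.999, 0.0, 0.001]
contact_force: [0.6, -0.6, 0.4]
opening: 0.704
finger_force: 0.0
[0.5528461  0.21664343 0.00396544] [ 0.5725059  -0.63741184  0.36953204]
```

View pics/w3.png

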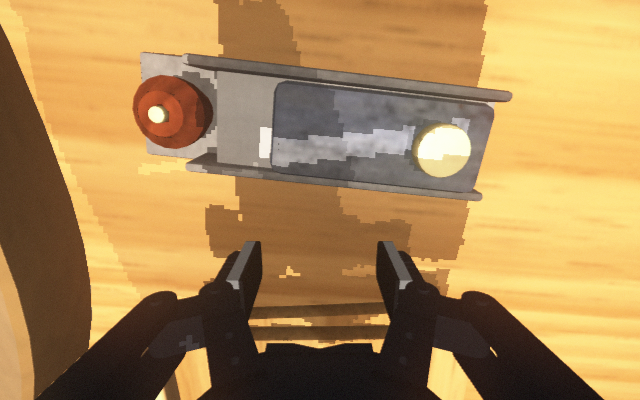

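The view shows the plane clear behind the fingers, with the tips well in front of the stack. I'll lower 6 mm and push.

```bash
python3 -m handwheel '[[[0.06,0,0,0.003,0],[0.06,0,0,0.003,0],[0.06,-0.002,0,0,0],[0.06,-0.003,0,0,0],[0.06,-0.003,0,0,0],[0.06,-0.003,0,0,0],[0.06,-0.003,0,0,0],[0.06,-0.003,0,0,0],[0.06,0,0,0,0]]]'
python3 -m handwheel '[[[0.06,-0.002,0,0,0],[0.06,-0.002,0,0,0],[0.06,-0.002,0,0,0],[0.06,-0.001,0,0,0],[0.06,0,0,0,0]]]'
```

```text
time: 5.42
eef_pos: [0.5692, 0.218, -0.0035]
tcp_rot: [-0.047, 0.999, 0.0, 0.0]
contact_force: [0.5, 0.6, 0.9]
opening: 0.702
finger_force: 0.0
time: 5.83
eef_pos: [0.5757, 0.2186, -0.0037]
tcp_rot: [-0.047, 0.999, 0.0, 0.0]
contact_force: [-0.5, 0.1, 0.5]
opening: 0.703
finger_force: 0.0
```

```bash
python3 -m handwheel '[[[0.06,-0.0015,0,0,0],[0.06,-0.001,0,0,0],[0.06,0,0,0,0]]]'; python3 -m handwheel '[[[0.06,-0.001,0,0,0],[0.06,0,0,0,0]]]';  python3 -m handwheel '[[[0.06,-0.001,0,0,0],[0.06,0,0,0,0]]]'
```

```text
time: 6.08
eef_pos: [0.578, 0.2189, -0.0037]
tcp_rot: [-0.047, 0.999, 0.0, 0.0]
contact_force: [-0.9, 0.8, -0.7]
opening: 0.698
finger_force: 0.2
time: 6.25
eef_pos: [0.5788, 0.2189, -0.0037]
tcp_rot: [-0.047, 0.999, -0.0, -0.0]
contact_force: [-1.3, 0.3, 0.7]
opening: 0.701
finger_force: 0.7
time: 6.42
eef_pos: [0.5787, 0.2189, -0.0038]
tcp_rot: [-0.047, 0.999, -0.0, -0.002]
contact_force: [-5.5, 0.0, 2.6]
opening: 0.704
finger_force: 2.5
```

```bash
python3 -m handwheel '[[[0.06,-0.001,0,0,0],[0.06,0,0,0,0],[0.06,0,0,0,0]]]';  python3 -m handwheel '[[[0.06,-0.001,0,0,0],[0.06,0,0,0,0],[0.06,0,0,0,0]]]'
```

```text
time: 6.67
eef_pos: [0.5786, 0.2189, -0.0038]
tcp_rot: [-0.048, 0.999, -0.0, -0.003]
contact_force: [-8.1, -0.9, 5.5]
opening: 0.705
finger_force: 3.9
time: 6.92
eef_pos: [0.5786, 0.2189, -0.004]
tcp_rot: [-0.048, 0.999, -0.001, -0.004]
contact_force: [-10.0, -1.3, 8.0]
opening: 0.703
finger_force: 5.3
```

The fingers are hard against the fence side. I'll back off, lift, turn 90°, and come round to the open +y end. I'll take a look from there.

```bash
python3 -m handwheel '[[[0.06,0.005,0,0,0],[0.06,0.01,0,0,0],[0.06,0.005,0,0,0],[0.06,0,0,-0.02,0],[0.06,0,0,-0.03,0],[0.06,0,0,-0.03,0],[0.06,0,0,-0.03,0],[0.04,0,0,-0.02,6.9],[0.02,0,0,-0.02,6.9],[0.01,0,0,-0.02,6.9],[0.01,0,0,-0.01,6.9],[0.01,0,0,0,6.9]]]'
python3 -m handwheel '[[[0.01,0,0,0,6.9],[0.01,0,0,0,6.9],[0.01,0,0,0,6.9],[0.01,0,0,0,6.9],[0.01,0,0,0,6.9],[0.01,0,0,0,6.9],[0.01,0,0,0,6.9],[0.01,0,0,0,7.1]]]'
python3 -m handwheel '[[[0.01,0.02,0.01,0,0],[0.01,0.03,0.015,0,0],[0.01,0.03,0.015,0,0],[0.01,0.018,0.012,0,0],[0.01,0,0,0,0],[0.01,0,0,0,0]]]'
python3 - <<'E'
from h import *
s=get_state();print(s['eef_pos'],s['tcp_rot'])
c=cam('wrist');i=viewer.read_camera('wrist');cv2.imwrite('pics/w4.png',i);np.savez('pics/w4.npz',M=c[3])
E
```

```text
time: 7.92
eef_pos: [0.5638, 0.2177, 0.1803]
tcp_rot: [0.254, 0.967, 0.002, 0.003]
contact_force: [-0.3, 0.1, -0.9]
opening: 0.115
finger_force: 0.0
time: 8.58
eef_pos: [0.5618, 0.2173, 0.1762]
tcp_rot: [0.675, 0.738, 0.0, 0.0]
contact_force: [0.6, -1.0, 0.2]
opening: 0.114
finger_force: 0.0
time: 9.08
eef_pos: [0.6041, 0.3205, 0.1758]
tcp_rot: [0.672, 0.741, -0.0, 0.0]
contact_force: [0.9, -0.0, -0.2]
opening: 0.116
finger_force: 0.0
[0.6041127  0.32050846 0.17579335] [ 6.71761586e-01  7.40767393e-01 -1.81339512e-04  9.13159834e-05]
```

View pics/w4.png

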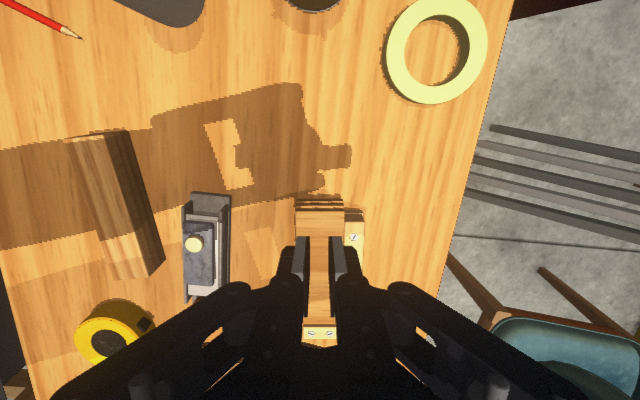

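The stack now lies straight along the fence, its ends slightly stepped at (320,203). I'll go down and push along −y.

```bash
python3 -m handwheel '[[[0.01,0,0.002,0.025,0],[0.01,0,0,0.035,0],[0.01,0,0,0.035,0],[0.01,0,0,0.035,0],[0.01,0,0,0.025,0],[0.01,0,0,0.01,0],[0.01,0,0,0.005,0],[0.01,0,0,0,0],[0.01,0,0,0,0]]]'
python3 -m handwheel '[[[0.01,-0.002,0,0,0],[0.01,-0.003,0,0,0],[0.01,-0.003,0,0,0],[0.01,-0.003,0,0,0],[0.01,-0.003,0,0,0],[0.01,-0.002,0,0,0],[0.01,-0.002,0,0,0],[0.01,-0.001,0,0,0],[0.01,0,0,0,0]]]'
```

```text
time: 9.88
eef_pos: [0.6077, 0.3202, 0.0085]
tcp_rot: [0.672, 0.74, 0.001, 0.001]
contact_force: [0.4, -1.1, 1.4]
opening: 0.115
finger_force: 0.0
time: 10.63
eef_pos: [0.6082, 0.3009, 0.0064]
tcp_rot: [0.672, 0.74, -0.0, 0.0]
contact_force: [0.6, 1.0, 0.2]
opening: 0.115
finger_force: 0.1
```

```bash
python3 -m handwheel '[[[0.01,-0.001,0,0,0],[0.01,-0.001,0,0,0],[0.01,0,0,0,0]]]'; python3 -m handwheel '[[[0.01,-0.001,0,0,0],[0.01,0,0,0,0]]]';  python3 -m handwheel '[[[0.01,-0.001,0,0,0],[0.01,0,0,0,0]]]';python3 -m handwheel '[[[0.01,-0.001,0,0,0],[0.01,0,0,0,0]]]'
```

```text
time: 10.88
eef_pos: [0.6083, 0.2991, 0.0063]
tcp_rot: [0.672, 0.74, -0.0, -0.0]
contact_force: [0.5, 0.1, 0.6]
opening: 0.114
finger_force: 0.4
time: 11.05
eef_pos: [0.6084, 0.2981, 0.0063]
tcp_rot: [0.672, 0.74, -0.0, -0.0]
contact_force: [1.1, 1.3, 0.4]
opening: 0.114
finger_force: 0.5
time: 11.22
eef_pos: [0.6085, 0.2971, 0.0063]
tcp_rot: [0.672, 0.74, -0.0, -0.0]
contact_force: [-0.1, 1.3, -0.7]
opening: 0.118
finger_force: 0.5
time: 11.38
eef_pos: [0.6086, 0.2961, 0.0063]
tcp_rot: [0.672, 0.74, -0.0, -0.0]
contact_force: [-0.0, 0.7, 0.7]
opening: 0.118
finger_force: 0.5
```

```bash
for i in 1 2 3; do python3 -m handwheel '[[[0.01,-0.001,0,0,0],[0.01,0,0,0,0]]]' | grep -E 'eef_pos|contact|finger'; done
```

```text
eef_pos: [0.6086, 0.2953, 0.0063]
contact_force: [-0.2, 2.0, -0.1]
finger_force: 1.1
eef_pos: [0.6086, 0.2953, 0.0063]
contact_force: [-0.4, 6.0, 0.5]
finger_force: 2.7
eef_pos: [0.6086, 0.2953, 0.0064]
contact_force: [-0.6, 8.3, -0.7]
finger_force: 4.1
```

Hard stop reached against the end stop. I'll back off, rise, and look at both stack and batten.

```bash
python3 -m handwheel '[[[0.01,0.005,0,0,0],[0.01,0.01,0,0,0],[0.01,0.005,0,-0.02,0],[0.01,0,0,-0.035,0],[0.02,0,0,-0.035,0],[0.04,0,0,-0.035,0],[0.07,0,-0.01,-0.035,0],[0.085,0,-0.03,-0.035,0],[0.085,0,-0.03,-0.035,0],[0.085,0,-0.03,-0.02,0],[0.085,0,-0.015,-0.01,0],[0.085,0,0,0,0]]]'
python3 -m handwheel '[[[0.085,0,0,0,0],[0.085,0,0,0,0]]]'
python3 - <<'E'
from h import *
c=cam('wrist');i=viewer.read_camera('wrist');cv2.imwrite('pics/w5.png',i);np.savez('pics/w5.npz',M=c[3])
p=np.array([proj(c,(x,y,.03)) for x in(.31,.68) for y in(.12,.37)])
a=np.maximum(p.min(0),0).astype(int);b=p.max(0).astype(int)
cr=i[a[1]:b[1],a[0]:b[0]];k=min(800/cr.shape[1],600/cr.shape[0]);print(a,k,cr.shape)
cv2.imwrite('pics/w5c.png',cv2.resize(cr,None,fx=k,fy=k,interpolation=2))
E
```

```text
time: 12.88
eef_pos: [0.4972, 0.3033, 0.2639]
tcp_rot: [0.672, 0.741, 0.002, 0.002]
contact_force: [0.4, 0.1, 0.1]
opening: 0.995
finger_force: 0.0
time: 13.05
eef_pos: [0.4984, 0.3024, 0.2586]
tcp_rot: [0.672, 0.74, -0.001, 0.0]
contact_force: [-0.8, -0.2, -0.7]
opening: 0.995
finger_force: 0.0
[165  92] 2.6058631921824102 (203, 307, 3)
```

View pics/w5c.png

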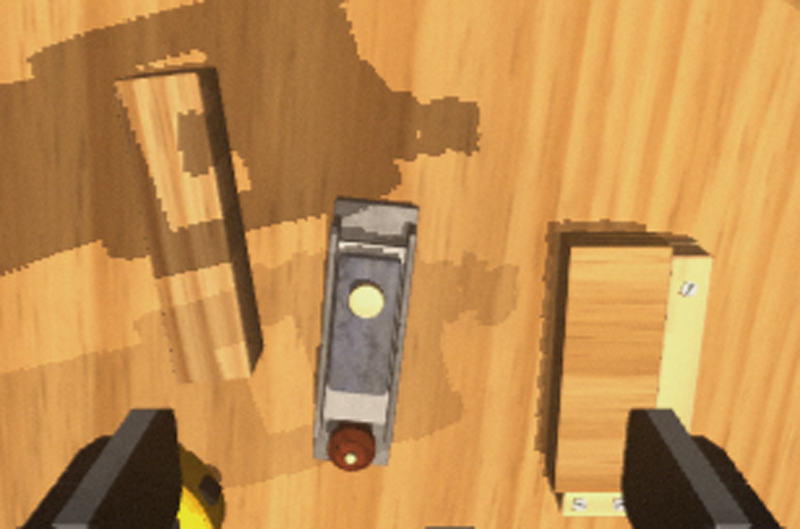

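The stack is flush: top corners (569,246), (672,246), (558,490), with no gap to fence or stop. The batten's top face runs (116,80)–(203,70)–(250,377)–(182,382), and the plane spans (314–418, 198–470).

Run:
```python
from h import *
c=list(cam('wrist'));c[3]=np.load('pics/w5.npz')['M']
W=lambda x,y,z: ray(c,165+x/2.606,92+y/2.606,z)
def rect(n,P,z):
    q=np.array([W(*p,z)[:2] for p in P]); d=(q[0]+q[1]-q[2]-q[3])/2
    print(n,'centre',q.mean(0).round(4),'L',np.linalg.norm(d).round(4),'w',np.linalg.norm(q[0]-q[1]).round(4),np.linalg.norm(q[2]-q[3]).round(4),'yaw',np.arctan2(-d[0],d[1]).round(3)); return q
rect('stack',[(569,246),(672,246),(660,490),(558,490)],.039)
rect('batten',[(116,80),(203,70),(250,377),(182,382)],.04)
print('plane',[W(*p,z).round(3) for p,z in[((335,205),.02),((418,207),.02),((388,465),.02),((314,460),.02)]])
for r in viewer.outline_of('wrist','batten')[:1]:
    m=r['mask'].astype(np.uint8);p=cv2.boxPoints(cv2.minAreaRect(cv2.findNonZero(m)));print(r['confidence'],(p-[165,92])*2.606)
s=get_state();print(s['eef_pos'],R.from_quat(s['tcp_rot']).as_matrix()[:2,0])
```

```text
stack centre [0.6176 0.2167] L 0.1385 w 0.0503 0.0554 yaw 0.139
batten centre [0.3986 0.2699] L 0.1537 w 0.0403 0.0354 yaw 0.191
plane [array([0.467, 0.288, 0.02 ]), array([0.508, 0.291, 0.02 ]), array([0.507, 0.14 , 0.02 ]), array([0.465, 0.139, 0.02 ])]
0.56 [[111.48074014  78.02935255]
 [213.6621767   60.34413374]
 [267.49260278 371.36486157]
 [165.31120599 389.05008038]]
[0.4985194  0.30223444 0.2577421 ] [-0.09541954  0.99543648]
```

The batten is at about (0.397, 0.270) with yaw about 0.18, and there is finger room beside the plane at opening 0.06. I'll go above it and down.

```bash
python3 -m handwheel '[[[0.06,0,0,0,-4.8],[0.06,-0.003,-0.025,0,0],[0.06,-0.004,-0.03,0,0],[0.06,-0.004,-0.03,0.01,0],[0.06,-0.003,-0.021,0.03,0],[0.06,0,0,0.03,0],[0.06,0,0,0.03,0],[0.06,0,0,0.03,0],[0.06,0,0,0.02,0],[0.06,0,0,0,0],[0.06,0,0,0,0]]]'
python3 - <<'E'
from h import *
c=cam('wrist');i=viewer.read_camera('wrist');cv2.imwrite('pics/w6.png',i)
s=get_state();print(s['eef_pos'],R.from_quat(s['tcp_rot']).as_matrix()[:2,0])
for k in 'batten','block_plane':
    for r in viewer.pinpoint('wrist',k)[:2]:
        u,v=np.array(r['xy'])*[640,400]; print(k,r['confidence'],ray(c,u,v,0))
E
```

```text
time: 14.07
eef_pos: [0.3958, 0.2692, 0.1078]
tcp_rot: [0.641, 0.768, -0.002, -0.001]
contact_force: [-1.3, 0.3, -0.5]
opening: 0.698
finger_force: 0.0
[0.39706037 0.26983714 0.10961192] [-0.17849303  0.98394114]
batten 0.9 [0.39798074 0.2700475  0.        ]
block_plane 0.96 [0.48434185 0.20946125 0.        ]
```

View pics/w6.png

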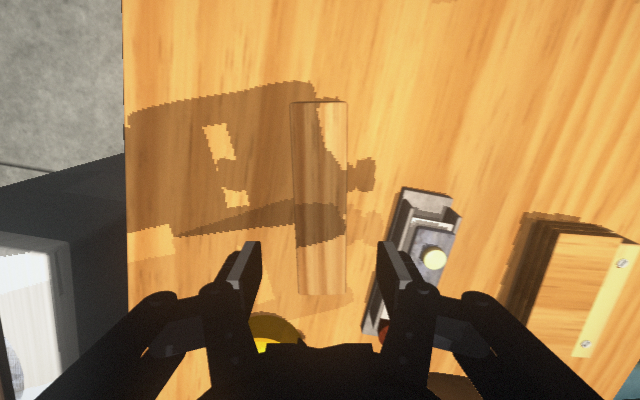

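The batten lies centred between the fingers (columns 294–347, fingers at 260 and 380) and in line with them. I'll go down and grip.

```bash
python3 -m handwheel '[[[0.06,0,0,0.025,0],[0.06,0,0,0.03,0],[0.06,0,0,0.025,0],[0.06,0,0,0.015,0],[0.06,0,0,0.008,0],[0.06,0,0,0,0],[0.06,0,0,0,0]]]'
python3 -m handwheel '[[[0.03,0,0,0,0],[0.03,0,0,0,0],[0.03,0,0,0,0],[0.03,0,0,0,0],[0.03,0,0,0,0],[0.03,0,0,0,0]]]' 50
```

```text
time: 14.8
eef_pos: [0.3977, 0.2704, 0.0078]
tcp_rot: [0.641, 0.768, 0.001, 0.001]
contact_force: [0.5, -0.7, 0.4]
opening: 0.703
finger_force: 0.0
time: 15.3
eef_pos: [0.3982, 0.2706, 0.0086]
tcp_rot: [0.641, 0.768, 0.002, 0.001]
contact_force: [0.1, 0.6, 7.0]
opening: 0.46
finger_force: 52.4
```

```bash
python3 -m handwheel '[[[0.03,0,0,-0.005,0],[0.03,0,0,-0.01,0],[0.03,0,0,-0.015,0],[0.03,0,0,-0.02,0],[0.03,0,0,-0.02,0],[0.03,0,0,-0.02,0],[0.03,0,0,-0.02,0],[0.03,0,0,-0.015,0],[0.03,0,0,-0.005,0],[0.03,0,0,0,0],[0.03,0,0,0,0],[0.03,0,0,0,0]]]'; python3 -c "
from h import *
s=get_state();print(s['wrist_torque'],s['eef_pos'],R.from_quat(s['tcp_rot']).as_matrix()[:2,0])"
```

```text
time: 16.3
eef_pos: [0.3954, 0.2694, 0.1352]
tcp_rot: [0.641, 0.768, -0.001, -0.001]
contact_force: [0.3, -0.4, -1.0]
opening: 0.459
finger_force: 51.7
[-0.05139142 -0.04910269  0.01743106] [0.39542321 0.26943789 0.13520339] [-0.17892247  0.98386303]
```

Held and lifted, with the underside at about 0.127 m. I'll carry it over the plane to above the stack.

```bash
python3 -m handwheel '[[[0.03,0,0,0,2.4],[0.03,0,0,0,2.45],[0.03,-0.004,0.01,0,0],[0.03,-0.007,0.02,0,0],[0.03,-0.009,0.028,0,0],[0.03,-0.01,0.03,0,0],[0.03,-0.01,0.03,0,0],[0.03,-0.01,0.03,0,0],[0.03,-0.01,0.028,0,0],[0.03,-0.008,0.02,0,0],[0.03,-0.0055,0.0126,0,0],[0.03,0,0.006,0,0]]]'
python3 -m handwheel '[[[0.03,0,0,0,0],[0.03,0,0,0,0],[0.03,0,0,0,0],[0.03,0,0,0,0]]]'
python3 - <<'E'
from h import *
s=get_state();print(s['eef_pos'],R.from_quat(s['tcp_rot']).as_matrix())
c=cam('wrist');i=viewer.read_camera('wrist');cv2.imwrite('pics/w7.png',i);np.savez('pics/w7.npz',M=c[3])
e=viewer.read_camera('top');cv2.imwrite('pics/t7.png',e)
cv2.imwrite('pics/w7c.png',cv2.resize(i[150:400,170:490],None,fx=2.4,fy=2.4,interpolation=2))
E
```

```text
time: 17.3
eef_pos: [0.6191, 0.2152, 0.1349]
tcp_rot: [0.673, 0.74, -0.001, -0.0]
contact_force: [-0.7, 0.1, -1.4]
opening: 0.464
finger_force: 51.6
time: 17.63
eef_pos: [0.616, 0.2176, 0.1363]
tcp_rot: [0.672, 0.74, -0.0, -0.0]
contact_force: [0.5, 0.1, -0.7]
opening: 0.461
finger_force: 51.6
[0.61603769 0.21757198 0.13629977] [[-9.62407512e-02  9.95357616e-01 -9.66726028e-04]
 [ 9.95358085e-01  9.62406993e-02 -1.00140414e-04]
 [-6.63713434e-06 -9.71876157e-04 -9.99999528e-01]]
```

View pics/w7c.png

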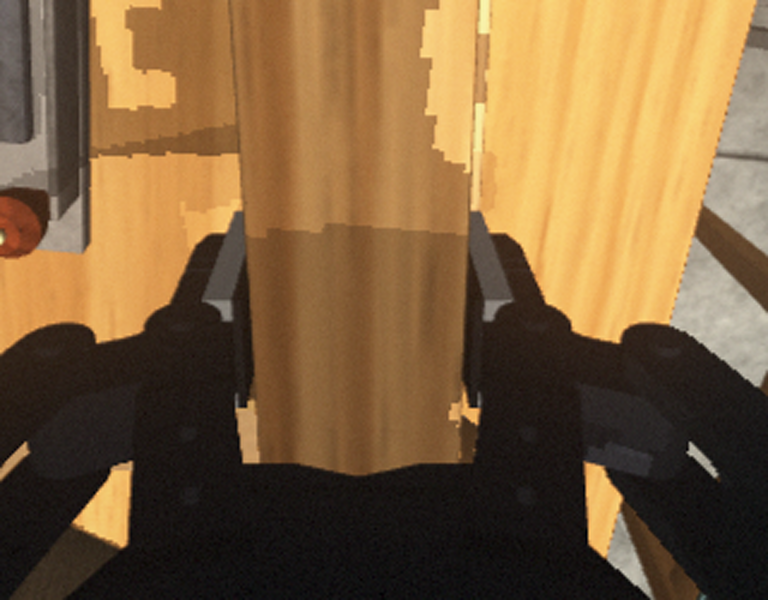

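Run:
```python
from h import *
c=cam('wrist');s=get_state();p=s['eef_pos'];ey=R.from_quat(s['tcp_rot']).as_matrix()[:,0];ex=R.from_quat(s['tcp_rot']).as_matrix()[:,1]
top=p[2]-.0086+.04
for a in(-.02,.02): 
  q=p+ey*.0775+ex*a;q[2]=top;print('expected far end corner',proj(c,q))
viewer.read_camera('wrist')
for r in viewer.outline_of('wrist','batten')[:2]:
  y,x=np.nonzero(r['mask']);print(r['confidence'],y.min(),np.sort(y)[:30:10],x.min(),x.max())
  for yy in(y.min()+3,y.min()+20,150,200): k=x[y==yy]; print(yy,k.min() if len(k) else 0,k.max() if len(k) else 0)
  u=x[y<y.min()+4].mean();e=ray(c,u,y.min(),top);print('end along',(e-p)@ey,(e-p)@ex)
```

```text
expected far end corner [262.3198107  105.53533654]
expected far end corner [373.52906795 105.59295967]
0.63 105 [105 106 106] 263 370
108 269 366
125 264 370
150 265 369
200 269 367
end along 0.07769353611236927 0.00020228126276376567
```

The batten's far end is exactly where expected, so it is centred on the TCP and level. I'll lower it gently.

```bash
python3 -m handwheel '[[[0.03,-0.001,0,0.005,0],[0.03,0,0,0.01,0],[0.03,0,0,0.015,0],[0.03,0,0,0.015,0],[0.03,0,0,0.012,0],[0.03,0,0,0.009,0],[0.03,0,0,0.006,0],[0.03,0,0,0.003,0],[0.03,0,0,0.002,0],[0.03,0,0,0,0],[0.03,0,0,0,0],[0.03,0,0,0,0]]]'
python3 -m handwheel '[[[0.03,0,0,0,0],[0.03,0,0,0,0],[0.03,0,0,0,0],[0.03,0,0,0,0],[0.03,0,0,0,0],[0.03,0,0,0,0]]]'
python3 - <<'E'
from h import *
s=get_state();print(s['eef_pos'],s['dq'])
i=viewer.read_camera('scene');cv2.imwrite('pics/s8.png',i)
c=cam('scene');e=np.array([-.0962,.9954]);x=np.array([.9954,.0962]);p=s['eef_pos'];o=np.array([.6155,.216])
u,v=proj(c,(*o,.05)).astype(int);x0,y0=u-50,v-45
j=cv2.resize(i[y0:y0+75,x0:x0+100],None,fx=8,fy=8,interpolation=2)
def dot(P,col):
    q=(proj(c,P)-[x0,y0]+.5)*8;cv2.circle(j,tuple(q.astype(int)),3,col,-1)
for a in(-1,1):
  for b in(-1,1):
    dot((*(o+x*a*.025+e*b*.07),.039),(0,0,255))
    for z in(0,.04): dot((*(p[:2]+x*a*.02+e*b*.0775),p[2]-.0086+z),(255,0,0))
cv2.imwrite('pics/s8c.png',j)
E
```

```text
time: 18.83
eef_pos: [0.6178, 0.2162, 0.0605]
tcp_rot: [0.673, 0.74, 0.001, 0.001]
contact_force: [0.1, 0.9, -1.5]
opening: 0.462
finger_force: 51.6
time: 19.33
eef_pos: [0.6172, 0.2161, 0.0596]
tcp_rot: [0.673, 0.74, -0.0, -0.0]
contact_force: [-0.5, -0.2, -0.1]
opening: 0.459
finger_force: 51.6
[0.61716375 0.21609859 0.05960188] [ 2.27930065e-03  1.24870409e-03  4.11848483e-05 -1.04939582e-04
 -8.10113548e-04  1.78194884e-03]
```

View pics/s8c.png

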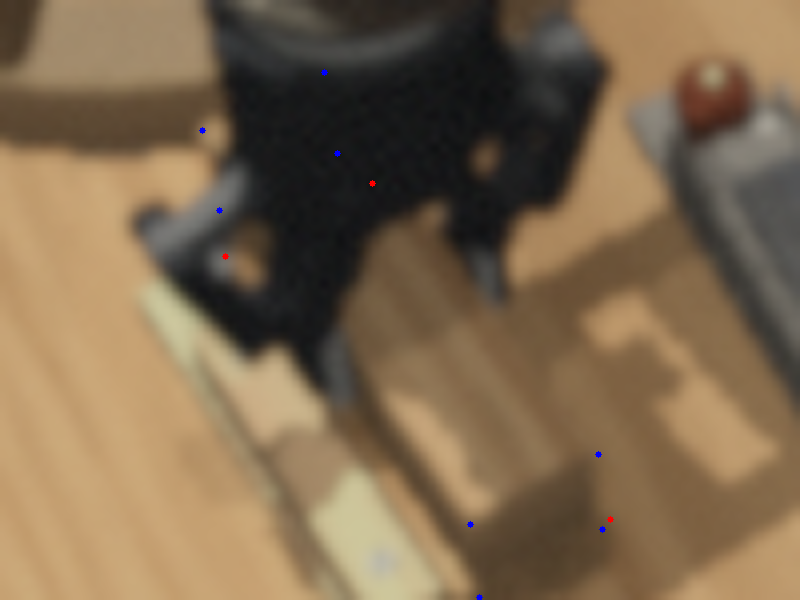

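The batten sits over the stack where predicted, with its end at about (475–595, 450–515) in the crop and a visible gap beneath it. I'll make a 1 mm trim, let it settle, and hand in.

```bash
python3 -m handwheel '[[[0.03,0,-0.001,0.001,0],[0.03,0,0,0,0],[0.03,0,0,0,0],[0.03,0,0,0,0],[0.03,0,0,0,0],[0.03,0,0,0,0],[0.03,0,0,0,0],[0.03,0,0,0,0],[0.03,0,0,0,0],[0.03,0,0,0,0],[0.03,0,0,0,0],[0.03,0,0,0,0]]]'; python3 -c "
from plant import *
print(sign_off())"
```

```text
time: 20.38
eef_pos: [0.6162, 0.216, 0.0586]
tcp_rot: [0.673, 0.74, -0.0, 0.0]
contact_force: [-0.3, -0.5, -1.6]
opening: 0.461
finger_force: 51.6
the job is handed in; nothing more can be done
None
```

I squared the three blanks against the fence and end stop; the gripper is holding the batten still, centred and level, an estimated 11 mm above the stack, and I handed the job in at about 20 s without being shown a verdict.

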